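Hang the brass valve body on the spring scale

TASK

Weigh the brass valve body: pick it up by the black tab above its eye, hang the eye on the hook of the spring scale, and let go gently so that the scale never drops to its lower stop. Leave the valve body hanging upright and still so that the scale can be read, and leave the grey bracket casting where it stands.

Things in the scene. Friction and masses are not known exactly. Their poses are not given: they have to be found in the camera images.
- valve_body: Brass valve body, 0.2 to 0.3 kg, upright: lying pipe 80 mm long (y), 42 across, on a foot; on top a steel wire loop (eye), then a black tab. Origin: centre of the underside, z up. The eye lies in the part's y-z plane (look through it along x): opening z = 54 to 106 mm, 40 wide, round top, wire 8 thick. Tab over the origin: 24 mm in x, 14 in y (grip across y), z = 111 to 151 mm.
- bracket: Grey bracket casting, a bystander: plate 56 x 76 mm with upright ribs and the same steel eye and black tab as the valve body, 151 mm tall. Origin: centre of its underside, z up, eye in its y-z plane.
- hook_seat (a point): Bottom of the scale's hook, on the centre line of its 6 mm wire, 237 mm above the bench when empty. Site z up, x along the wire to the column (165 mm behind, top at 334 mm; foot plate 12 mm high). Behind, the wire rises to a level arm 12 mm above the seat; in front it turns up to a free tip 21 mm ahead (-x), top 19 mm above the seat. An eye passes over the tip along +x, then is lowered.
- scale_carriage (a joint): Reading of the spring scale: how far its hook has sunk, in m; 0 empty, 0.06 at the lower stop. It takes about 1 N per 10 mm, is damped, and moves straight down; the valve body pulls it down by about 20 to 31 mm.
Things that resemble listed ones, but are neither listed nor needed, are in the scene too. What is shaped like the valve_body but blue is not meant.

How it is judged:
By the outcome, as a careful person would: the job done as asked, in the order asked, and still so for the second after the job is handed in, with the robot touching nothing.
It also fails if it takes over 40 s, if anything falls off the work surface, if the arm or the gripper's body presses on something with over 40 N, if the wrist force passes 120 N, or if a joint passes its speed limit or range.

ROBOT

A 6-joint arm with a two-finger parallel gripper is mounted at the origin on a cart in front of the work surface, level with it; the furniture and walls round the work are solid. World frame = base frame: x ahead of the robot, y to its left, z up, the work surface at z = 0. Lengths are in m, angles in rad, forces in N, time in s.
With the tool pointing down it reaches from about 0.35 to 0.775 m from the base axis. Payload 5.5 kg.
Tool frame: the origin (TCP) lies midway between the tips of the shut fingers; the grasp point (between the pads) lies 19 mm behind it; z points along the fingers, x is the direction in which the jaws open and shut, and the axes are right-handed (so a half turn about z gives the same grasp; the last joint's range is limited). The gripper opens to 85 mm and grips with 20 to 120 N. Pads are 22 mm wide; open, the fingers measure 114 mm over their backs; the gripper's body (76 mm by 85 mm) begins 54 mm behind the grasp point. The pads swing forward as they close: fully open they stand 13 mm farther back than shut.
Start: joints at [1.173, 0.313, 0.046, 1.304, 0, 1.431], TCP at [0.147, 0.556, 0.231] pointing down, gripper open.
Joint ranges: [-2.76, 2.76], [-0.86, 1.69], [-1.03, 1.26], [-2.2, 2.34], [-1.47, 1.5], [-3.14, 3.14]. Speed limits (rad/s): [2.57, 2.57, 3.14, 3.14, 3.14, 3.14].

INTERFACE

Orientations are given as a unit quaternion [w, x, y, z].
In Python, from workcell import env gives the robot as it stands.
- The arm moves only by the tool servo_tool, never from a script. Its argument "targets" is a list of rows, each an object with "xyz": the shift along the tool's x, y, z in m, a list of three; "twist": the turn, a rotation vector about the tool's x, y, z in rad, a list of three; "jaw": the opening, from 0 (shut) to 1 (fully open). A call has 1 to 12 rows; each row is the pose to reach, as a shift and turn from the pose commanded when the call began, along the tool's axes at that moment; what a row does not reach only later rows make up. A row lasts 1/12 s, in which the tool goes at most 41.7 mm and 7.16 degrees, less where a joint would pass 70% of its speed; a pose out of reach is approached as far as the arm can. A call with a gripper value outside its range is refused whole. The fingers move at their own pace and stop on an object; "squeeze" is the grip in N (left out, the last holds). Time passes only in rows, so rows that repeat a pose let the fingers close. It gives the time, the measured TCP pose, the force and the opening at its end, in the units of the state.
- env.get_state(): the state, without advancing time (a new reading comes with each control period).
- env.read_camera(name): name is "scene" or "top"; returns a dict with "color" (384x512x3 uint8, red, green, blue), "depth" (384x512 float32, m along the optical axis (not along the pixel's ray), 0 where there is no reading), "fx", "fy", "cx", "cy" (pixels), "eye" and "attitude" of the camera in the world. Camera axes: x right, y down, z forward; pixel columns grow to the right and rows downward; lengths in m; the calibration is good to about 2 mm. A picture is of the moment at which its call begins.
- env.hand_in(): hands the job in, once; it reports no verdict.
The state is a dict: "clock": time; "joint_pos": joint angles; "qvel": joint speeds; "tau": joint torques, N m; "tcp_pos": TCP position; "orientation": TCP orientation; "wrist_force": force on the tool from outside, world axes, zero at the start; "ft_torque": the same for the moment, N m; "finger_gap": finger opening in m.
Only numpy, scipy, OpenCV 4.12 (cv2) and the standard library are available. Lean on these libraries where they do the work, as an engineer would, in place of code of your own. Each camera call takes 0.05 s, during which the arm holds its last target. There are 200 camera calls.

## Working session

There is one attempt and no reset: what is moved stays moved. The work goes in short steps, Python scripts to look and compute and a tool call to move; the robot and the scene stay as the last step left them, time stands still between calls to the robot, and variables do not carry over. Pictures are saved under pics/ and viewed, about 8 in all and at most 12, crops included, and the job is handed in when it is done.

Besides the shell and the picture viewer there is one more tool, called after ">>>" in YAML: its name, and indented under it one key for each argument. servo_tool: Moves the arm, as the interface text tells. Its arguments: {"type":"object","properties":{"targets":{"type":"array","items":{"type":"object","properties":{"xyz":{"type":"array","items":{"type":"number"}},"twist":{"type":"array","items":{"type":"number"}},"jaw":{"type":"number"}}}},"squeeze":{"type":"number"}},"required":["targets"]}

```bash
ls; mkdir -p pics; cat > h.py <<'E'
import numpy as np, cv2
from scipy.spatial.transform import Rotation as R
from workcell import env
def rot(q): return R.from_quat([q[1],q[2],q[3],q[0]]).as_matrix()
def shot(n,save):
    c=env.read_camera(n); cv2.imwrite(f'pics/{save}.png',c['color'][:,:,::-1]); np.savez(f'pics/{save}.npz',**c); return c
def load(s): return np.load(f'pics/{s}.npz')
def cloud(c):
    a=np.array(c['attitude']); M=rot(a) if a.shape==(4,) else a
    v,u=np.mgrid[:384,:512]; d=c['depth']
    p=np.stack([(u-c['cx'])/c['fx']*d,(v-c['cy'])/c['fy']*d,d],-1)
    return p@M.T+np.array(c['eye'])
def crop(s,x0,y0,x1,y1,k,out):
    im=cv2.imread(f'pics/{s}.png')[y0:y1,x0:x1]; cv2.imwrite(f'pics/{out}.png',cv2.resize(im,None,fx=k,fy=k,interpolation=cv2.INTER_CUBIC))
E
python3 - <<'E'
from h import *
a=shot('scene','s1');b=shot('top','t1')
im=np.vstack([cv2.imread('pics/s1.png')[:,:],cv2.imread('pics/t1.png')]);
cv2.imwrite('pics/both1.png',cv2.resize(np.hstack([cv2.imread('pics/s1.png'),cv2.imread('pics/t1.png')]),(800,300)))
for c in(a,b): print(c['eye'],c['attitude'],c['fx'])
print(env.get_state())
E
```

```text
pics
[-0.21355069 -0.76207937  1.17815251] [-0.32345107  0.85233743 -0.38021695  0.15599802] 409.09181242803555
[ 0.33740947 -0.18681201  1.7626215 ] [ 0.04279254 -0.69792829  0.71417986 -0.03181241] 441.6143980820057
{'clock': 0.1, 'joint_pos': array([ 1.17340166e+00,  3.13973028e-01,  4.51069550e-02,  1.30355715e+00,
       -5.45576689e-06,  1.43118101e+00]), 'qvel': array([ 0.001835  , -0.0023799 ,  0.00102273, -0.00017167,  0.00037208,
        0.00079806]), 'tau': array([ 3.24522887e-03, -4.81723988e+01,  2.99244314e+01,  1.27991408e-02,
       -1.83381921e-04,  4.60339649e-06]), 'tcp_pos': array([0.14643851, 0.55559594, 0.23047673]), 'orientation': array([ 4.04362493e-04,  7.92127854e-01,  6.10354652e-01, -7.05829983e-04]), 'wrist_force': array([0.31575521, 0.60068328, 0.09723866]), 'ft_torque': array([-0.02232368, -0.00422707,  0.02480207]), 'finger_gap': 0.08531569374198247}
```

View pics/s1.png

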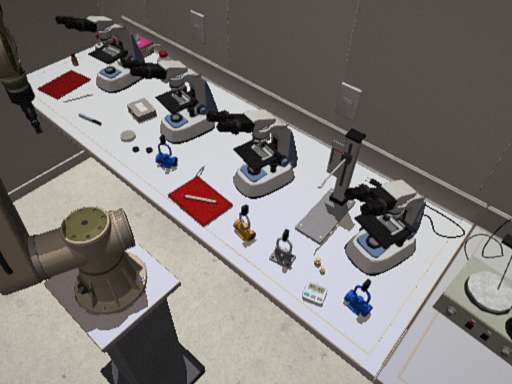

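View pics/t1.png

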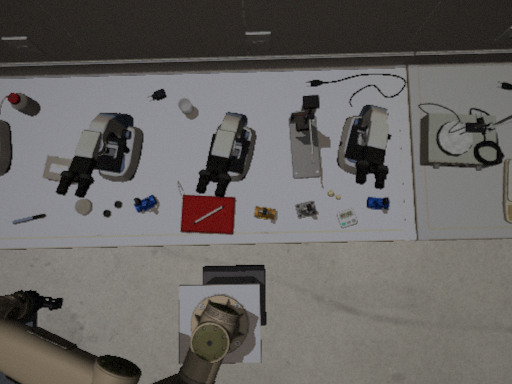

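The brass valve body is at scene (245,225) / top (265,213). The grey bracket is at (283,250) / (307,209), and the scale column is at (350,165) / (310,105). Next I'll enlarge these areas.

```bash
python3 - <<'E'
from h import *
a=cv2.imread('pics/s1.png');b=cv2.imread('pics/t1.png')
A=cv2.resize(a[120:270,225:375],(600,600),interpolation=cv2.INTER_CUBIC)
cv2.imwrite('pics/c1.png',A)
B=cv2.resize(b[90:225,245:335],(400,600),interpolation=cv2.INTER_CUBIC)
cv2.imwrite('pics/c2.png',B)
P=cloud(load('t1')); S=cloud(load('s1'))
np.set_printoptions(precision=3,suppress=True)
for u,v in [(280,225),(265,213),(307,209),(312,102),(305,170)]: print('t',u,v,P[v,u])
for n,c,Q in(('t',b,P),('s',a,S)):
    hsv=cv2.cvtColor(c,cv2.COLOR_BGR2HSV)
    m=(hsv[...,0]>12)&(hsv[...,0]<28)&(hsv[...,1]>130)&(Q[...,2]>0.01)&(Q[...,2]<0.08)&(Q[...,0]>.3)
    q=Q[m]; 
    k=np.abs(q-np.median(q,0)).max(1)<.08; q=q[k]; print(n,len(q),np.median(q,0),q.min(0),q.max(0)); 
    if n=='t':
        print(cv2.minAreaRect((q[:,:2]*1000).astype(np.float32)))
# tall points near the scale/parts
for n,Q in(('t',P),('s',S)):
    m=(Q[...,2]>.1)&(Q[...,2]<.16)&(Q[...,0]>.3)&(Q[...,0]<.5)&(abs(Q[...,1]+.2)<.25)
    v,u=np.nonzero(m)
    for x in sorted(zip(u,v)): print(n,x,Q[x[1],x[0]]) if len(u)<120 else 0
E
```

```text
t 280 225 [ 0.379 -0.245  0.002]
t 265 213 [ 0.421 -0.187  0.148]
t 307 209 [ 0.434 -0.344  0.112]
t 312 102 [ 0.774 -0.351  0.34 ]
t 305 170 [ 0.596 -0.351  0.01 ]
t 115 [ 0.423 -0.183  0.037] [ 0.406 -0.222  0.011] [ 0.451 -0.147  0.073]
((427.40167236328125, -184.2771759033203), (75.7568130493164, 38.8149528503418), 81.69422149658203)
s 188 [ 0.416 -0.195  0.036] [ 0.4   -0.229  0.01 ] [ 0.438 -0.15   0.062]
t (np.int64(258), np.int64(211)) [ 0.431 -0.161  0.103]
t (np.int64(259), np.int64(211)) [ 0.431 -0.164  0.106]
t (np.int64(260), np.int64(210)) [ 0.435 -0.168  0.106]
t (np.int64(260), np.int64(211)) [ 0.431 -0.168  0.11 ]
t (np.int64(260), np.int64(212)) [ 0.427 -0.168  0.105]
t (np.int64(261), np.int64(210)) [ 0.434 -0.172  0.108]
t (np.int64(261), np.int64(212)) [ 0.427 -0.172  0.111]
t (np.int64(262), np.int64(211)) [ 0.43  -0.176  0.113]
t (np.int64(262), np.int64(212)) [ 0.427 -0.176  0.108]
t (np.int64(263), np.int64(210)) [ 0.432 -0.18   0.15 ]
t (np.int64(263), np.int64(211)) [ 0.428 -0.18   0.147]
t (np.int64(263), np.int64(212)) [ 0.425 -0.18   0.147]
t (np.int64(2
[... 3766 characters left out ...]
209)) [ 0.432 -0.352  0.145]
t (np.int64(310), np.int64(210)) [ 0.428 -0.351  0.151]
t (np.int64(311), np.int64(205)) [ 0.446 -0.356  0.148]
t (np.int64(311), np.int64(206)) [ 0.442 -0.355  0.152]
t (np.int64(311), np.int64(207)) [ 0.439 -0.355  0.152]
t (np.int64(311), np.int64(208)) [ 0.434 -0.354  0.159]
t (np.int64(311), np.int64(209)) [ 0.432 -0.355  0.146]
t (np.int64(311), np.int64(210)) [ 0.428 -0.355  0.149]
t (np.int64(312), np.int64(206)) [ 0.445 -0.363  0.109]
t (np.int64(312), np.int64(207)) [ 0.441 -0.363  0.109]
t (np.int64(313), np.int64(206)) [ 0.445 -0.367  0.11 ]
t (np.int64(313), np.int64(207)) [ 0.441 -0.367  0.106]
t (np.int64(314), np.int64(206)) [ 0.445 -0.371  0.107]
```

View pics/c1.png

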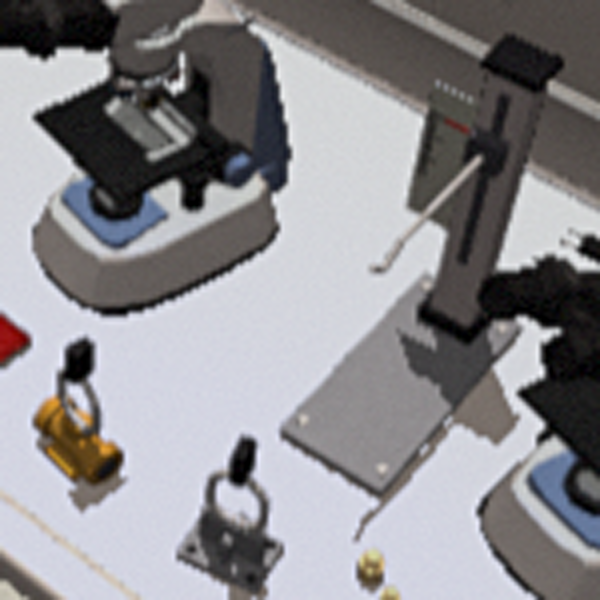

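View pics/c2.png

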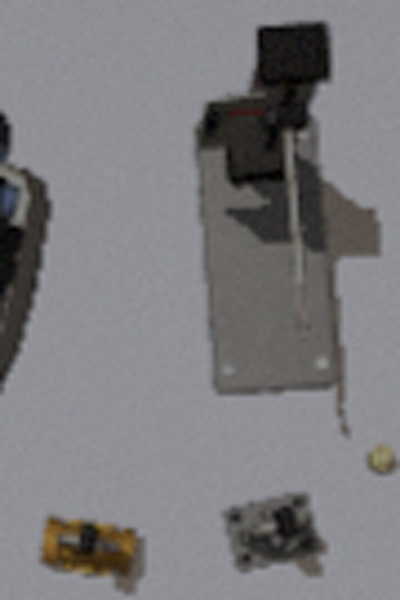

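```bash
python3 - <<'E'
from h import *
np.set_printoptions(precision=3,suppress=True)
for n in 'ts':
    Q=cloud(load(n+'1'))
    m=(Q[...,2]>.2)&(Q[...,2]<.30)&(Q[...,0]>.55)&(Q[...,0]<.735)&(abs(Q[...,1]+.355)<.05)
    v,u=np.nonzero(m)
    for x in sorted(zip(v,u)): print(n,int(x[1]),int(x[0]),Q[x[0],x[1]])
    m=(Q[...,2]>.31)&(Q[...,2]<.35)&(Q[...,0]>.7)&(Q[...,0]<.85)&(abs(Q[...,1]+.355)<.06)
    q=Q[m];print('top',len(q),q.min(0),q.max(0),cv2.minAreaRect((q[:,:2]*1000).astype(np.float32)))
    m=(Q[...,2]>.007)&(Q[...,2]<.018)&(Q[...,0]>.5)&(Q[...,0]<.72)&(abs(Q[...,1]+.355)<.1)
    q=Q[m];print('plate',len(q),q.min(0),q.max(0),cv2.minAreaRect((q[:,:2]*1000).astype(np.float32)))
E
```

```text
t 309 121 [ 0.732 -0.348  0.254]
t 310 121 [ 0.734 -0.352  0.248]
t 309 122 [ 0.732 -0.349  0.243]
t 310 122 [ 0.73  -0.352  0.249]
t 310 123 [ 0.726 -0.351  0.252]
t 310 124 [ 0.723 -0.352  0.248]
t 310 125 [ 0.718 -0.351  0.254]
t 310 126 [ 0.715 -0.351  0.252]
t 310 127 [ 0.712 -0.351  0.249]
t 311 127 [ 0.712 -0.354  0.25 ]
t 310 128 [ 0.708 -0.351  0.25 ]
t 311 128 [ 0.708 -0.354  0.251]
t 310 129 [ 0.705 -0.351  0.25 ]
t 311 129 [ 0.704 -0.354  0.251]
t 310 130 [ 0.702 -0.351  0.248]
t 311 130 [ 0.701 -0.354  0.25 ]
t 310 131 [ 0.698 -0.35   0.25 ]
t 311 131 [ 0.697 -0.354  0.251]
t 310 132 [ 0.694 -0.35   0.25 ]
t 311 132 [ 0.692 -0.353  0.256]
t 310 133 [ 0.69  -0.35   0.252]
t 311 133 [ 0.69  -0.353  0.253]
t 310 134 [ 0.687 -0.35   0.25 ]
t 311 134 [ 0.686 -0.353  0.252]
t 310 135 [ 0.683 -0.35   0.251]
t 311 135 [ 0.684 -0.354  0.247]
t 311 136 [ 0.679 -0.353  0.253]
t 311 137 [ 0.675 -0.353  0.256]
t 311 138 [ 0.674 -0.354  0.245]
t 311 139 [ 0.67  -0.353  0.249]
t 312 139 [ 0.67  -0.357  0.247]
t 311 140 [ 0.665 -0.353  0.251]
t 312 140 [ 0.666 -0.356  0.249]
t 311 141 [
[... 3906 characters left out ...]
4 [ 0.607 -0.359  0.238]
s 320 185 [ 0.594 -0.356  0.242]
s 321 185 [ 0.597 -0.358  0.242]
s 322 185 [ 0.599 -0.36   0.241]
s 317 186 [ 0.57  -0.358  0.258]
s 318 186 [ 0.573 -0.36   0.257]
s 319 186 [ 0.581 -0.359  0.25 ]
s 320 186 [ 0.59  -0.358  0.243]
s 321 186 [ 0.595 -0.359  0.24 ]
s 318 187 [ 0.572 -0.361  0.255]
s 319 187 [ 0.582 -0.359  0.245]
s 320 187 [ 0.589 -0.36   0.24 ]
top 220 [ 0.752 -0.377  0.31 ] [ 0.8   -0.323  0.339] ((775.6934814453125, -349.84417724609375), (47.75225067138672, 52.82769775390625), 2.058635950088501)
plate 1036 [ 0.505 -0.446  0.007] [ 0.72  -0.269  0.018] ((612.422119140625, -356.9898986816406), (177.5144500732422, 215.0449981689453), 89.63452911376953)
```

Measured so far:
- **Valve body:** at about (0.428, -0.186), yaw about -8.5°. The tab top reads z = 0.150, which matches.
- **Hook seat:** at about (0.594, -0.3575), yaw about +2.7°. The wire top reads z = 0.240 and the hook tip 0.256, both as specified.

I'll write a converter from world targets to tool moves, then move.

```bash
cat >> h.py <<'E'
def go(*wps,pose=None):
    """world waypoints (x,y,z,yaw of tool x in deg) -> shifts in the tool axes"""
    s=env.get_state(); M=rot(s['orientation']); p=s['tcp_pos']
    print('t',round(s['clock'],2),'tcp',p.round(4),'yaw',np.degrees(np.arctan2(M[1,0],M[0,0])).round(2),'zax',M[:,2].round(4),'F',s['wrist_force'].round(2),'gap',round(s['finger_gap'],4),'q',s['joint_pos'].round(2))
    for w in wps:
        a=np.radians(w[3]); D=np.array([[np.cos(a),np.sin(a),0],[np.sin(a),-np.cos(a),0],[0,0,-1]])
        print(w,'xyz',(M.T@(np.array(w[:3])-p)).round(4),'twist',R.from_matrix(M.T@D).as_rotvec().round(4))
E
python3 -c "
from h import *
go((.39,.12,.24,78),(.428,-.1855,.24,81.5))"
```

```text
t 0.1 tcp [0.1464 0.5556 0.2305] yaw 75.23 zax [-6.0e-04 -1.5e-03 -1.0e+00] F [0.32 0.6  0.1 ] gap 0.0853 q [ 1.17  0.31  0.05  1.3  -0.    1.43]
(0.39, 0.12, 0.24, 78) xyz [-0.3591  0.3466 -0.009 ] twist [-0.0003  0.0016 -0.0483]
(0.428, -0.1855, 0.24, 81.5) xyz [-0.6448  0.4612 -0.0086] twist [-0.0003  0.0016 -0.1094]
```

>>> servo_tool:
  targets:
    - {"xyz": [-0.03, 0.029, -0.005], "twist": [0, 0, 0], "jaw": 1}
    - {"xyz": [-0.06, 0.058, -0.01], "twist": [0, 0, 0], "jaw": 1}
    - {"xyz": [-0.09, 0.087, -0.01], "twist": [0, 0, 0], "jaw": 1}
    - {"xyz": [-0.12, 0.116, -0.01], "twist": [0, 0, 0], "jaw": 1}
    - {"xyz": [-0.15, 0.145, -0.01], "twist": [0, 0, 0], "jaw": 1}
    - {"xyz": [-0.18, 0.174, -0.01], "twist": [0, 0, -0.01], "jaw": 1}
    - {"xyz": [-0.21, 0.203, -0.01], "twist": [0, 0, -0.02], "jaw": 1}
    - {"xyz": [-0.24, 0.232, -0.01], "twist": [0, 0, -0.03], "jaw": 1}
    - {"xyz": [-0.27, 0.261, -0.01], "twist": [0, 0, -0.04], "jaw": 1}
    - {"xyz": [-0.3, 0.29, -0.01], "twist": [0, 0, -0.05], "jaw": 1}
    - {"xyz": [-0.33, 0.318, -0.01], "twist": [0, 0, -0.05], "jaw": 1}
    - {"xyz": [-0.359, 0.346, -0.01], "twist": [0, 0, -0.05], "jaw": 1}

```text
clock: 1.1
tcp_pos: [0.3898, 0.1186, 0.2412]
orientation: [-0.0, 0.777, 0.63, 0.0]
wrist_force: [1.0, 0.4, -0.5]
finger_gap: 0.0855
```

```bash
python3 -c "
from h import *
go((.428,-.1855,.24,81.5))"
```

```text
t 1.1 tcp [0.3898 0.1186 0.2412] yaw 78.09 zax [ 0.e+00  1.e-04 -1.e+00] F [ 0.96  0.43 -0.49] gap 0.0855 q [ 0.1  -0.02 -0.32  1.27  0.    0.31]
(0.428, -0.1855, 0.24, 81.5) xyz [-0.2897  0.1001  0.0012] twist [ 0.     -0.0001 -0.0595]
```

>>> servo_tool:
  targets:
    - {"xyz": [-0.034, 0.012, 0], "twist": [0, 0, -0.01], "jaw": 1}
    - {"xyz": [-0.068, 0.024, 0], "twist": [0, 0, -0.02], "jaw": 1}
    - {"xyz": [-0.102, 0.035, 0], "twist": [0, 0, -0.03], "jaw": 0.8}
    - {"xyz": [-0.136, 0.047, 0], "twist": [0, 0, -0.04], "jaw": 0.6}
    - {"xyz": [-0.17, 0.059, 0], "twist": [0, 0, -0.05], "jaw": 0.6}
    - {"xyz": [-0.204, 0.07, 0], "twist": [0, 0, -0.06], "jaw": 0.6}
    - {"xyz": [-0.238, 0.082, 0], "twist": [0, 0, -0.06], "jaw": 0.6}
    - {"xyz": [-0.266, 0.092, 0], "twist": [0, 0, -0.06], "jaw": 0.6}
    - {"xyz": [-0.284, 0.098, 0], "twist": [0, 0, -0.06], "jaw": 0.6}
    - {"xyz": [-0.29, 0.1, 0], "twist": [0, 0, -0.06], "jaw": 0.6}
    - {"xyz": [-0.29, 0.1, 0.015], "twist": [0, 0, -0.06], "jaw": 0.6}
    - {"xyz": [-0.29, 0.1, 0.03], "twist": [0, 0, -0.06], "jaw": 0.6}

```text
clock: 2.1
tcp_pos: [0.428, -0.1842, 0.2112]
orientation: [0.0, 0.758, 0.653, 0.0]
wrist_force: [-0.4, 0.3, -0.2]
finger_gap: 0.0515
```

```bash
python3 -c "
from h import *
shot('scene','s2');go((.428,-.1855,.119,81.5)); crop('s2',185,120,305,280,3.7,'c3')"
```

```text
t 2.15 tcp [ 0.4262 -0.1827  0.2079] yaw 81.5 zax [-0.0036  0.0028 -1.    ] F [-1.02  0.91 -1.35] gap 0.0508 q [-0.58  0.11 -0.27  1.2   0.   -0.43]
(0.428, -0.1855, 0.119, 81.5) xyz [-0.0027  0.0025  0.0889] twist [-0.004  -0.0023  0.    ]
```

View pics/c3.png

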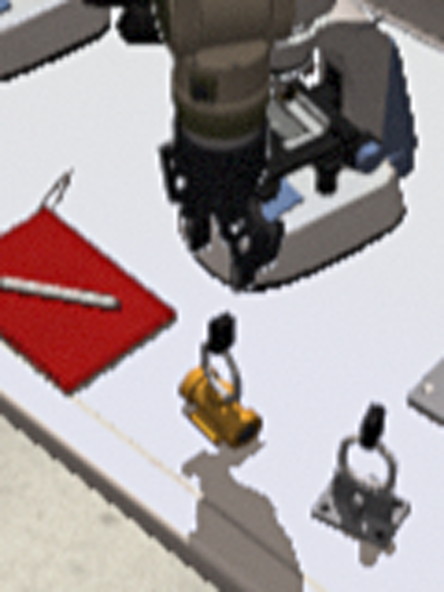

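>>> servo_tool:
  targets:
    - {"xyz": [-0.001, 0, 0.012], "twist": [0, 0, 0], "jaw": 0.6}
    - {"xyz": [-0.001, 0, 0.027], "twist": [0, 0, 0], "jaw": 0.6}
    - {"xyz": [-0.001, 0, 0.042], "twist": [0, 0, 0], "jaw": 0.6}
    - {"xyz": [-0.001, 0, 0.057], "twist": [0, 0, 0], "jaw": 0.6}
    - {"xyz": [-0.001, 0, 0.07], "twist": [0, 0, 0], "jaw": 0.6}
    - {"xyz": [-0.001, 0, 0.08], "twist": [0, 0, 0], "jaw": 0.6}
    - {"xyz": [-0.001, 0, 0.088], "twist": [0, 0, 0], "jaw": 0.6}
    - {"xyz": [-0.001, 0, 0.092], "twist": [0, 0, 0], "jaw": 0.6}
    - {"xyz": [-0.001, 0, 0.092], "twist": [0, 0, 0], "jaw": 0.6}
    - {"xyz": [-0.001, 0, 0.092], "twist": [0, 0, 0], "jaw": 0.6}

```text
clock: 2.98
tcp_pos: [0.4277, -0.1846, 0.1196]
orientation: [0.0, 0.757, 0.653, 0.0]
wrist_force: [-0.5, 0.3, 0.1]
finger_gap: 0.0514
```

```bash
python3 -c "
from h import *
shot('scene','s3');go((.428,-.1855,.119,81.5)); crop('s3',205,170,285,250,7,'c4')"
```

```text
t 3.03 tcp [ 0.428  -0.1849  0.1199] yaw 81.54 zax [ 8.e-04 -4.e-04 -1.e+00] F [ 0.73 -0.22 -0.45] gap 0.0512 q [-0.58  0.17 -0.42  0.97  0.   -0.43]
(0.428, -0.1855, 0.119, 81.5) xyz [-0.0006  0.0001  0.0009] twist [0.0009 0.0003 0.0007]
```

View pics/c4.png

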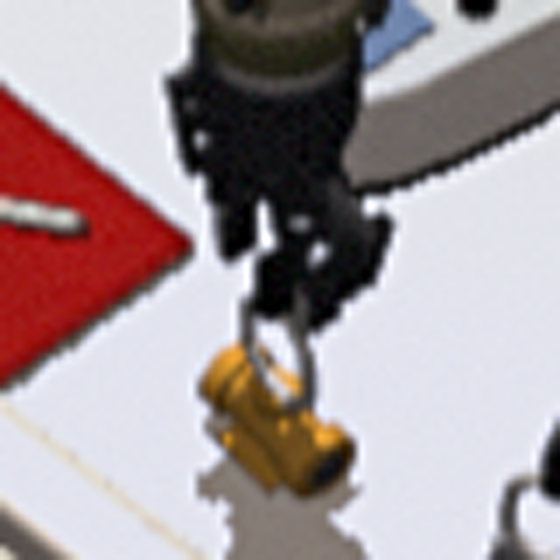

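The tab (crop ~(275,285)) sits between the open fingers, so I can close.

>>> servo_tool:
  targets:
    - {"xyz": [0, 0, 0], "twist": [0, 0, 0], "jaw": 0.4}
    - {"xyz": [0, 0, 0], "twist": [0, 0, 0], "jaw": 0.25}
    - {"xyz": [0, 0, 0], "twist": [0, 0, 0], "jaw": 0}
    - {"xyz": [0, 0, 0], "twist": [0, 0, 0], "jaw": 0}
    - {"xyz": [0, 0, 0], "twist": [0, 0, 0], "jaw": 0}
    - {"xyz": [0, 0, 0], "twist": [0, 0, 0], "jaw": 0}
    - {"xyz": [0, 0, 0], "twist": [0, 0, 0], "jaw": 0}
    - {"xyz": [0, 0, -0.003], "twist": [0, 0, 0], "jaw": 0}
    - {"xyz": [0, 0, -0.008], "twist": [0, 0, 0], "jaw": 0}
    - {"xyz": [0, 0, -0.015], "twist": [0, 0, 0], "jaw": 0}
    - {"xyz": [0, 0, -0.02], "twist": [0, 0, 0], "jaw": 0}
    - {"xyz": [0, 0, -0.02], "twist": [0, 0, 0], "jaw": 0}
  squeeze: 50

```text
clock: 4.03
tcp_pos: [0.4281, -0.185, 0.1405]
orientation: [0.001, 0.757, 0.653, 0.0]
wrist_force: [0.8, 0.1, -2.4]
finger_gap: 0.0132
```

```bash
python3 -c "
from h import *
go((.428,-.186,.30,82),(.47,-.27,.30,88),(.535,-.36,.284,92.7))"
```

```text
t 4.03 tcp [ 0.4281 -0.185   0.1405] yaw 81.54 zax [ 1.4e-03 -7.0e-04 -1.0e+00] F [ 0.81  0.05 -2.41] gap 0.0132 q [-0.58  0.15 -0.39  1.03  0.   -0.43]
(0.428, -0.186, 0.3, 82) xyz [-0.0011  0.0003 -0.1595] twist [ 0.0015  0.0005 -0.0081]
(0.47, -0.27, 0.3, 88) xyz [-0.078   0.0542 -0.1594] twist [ 0.0015  0.0006 -0.1128]
(0.535, -0.36, 0.284, 92.7) xyz [-0.1575  0.1317 -0.1432] twist [ 0.0015  0.0007 -0.1948]
```

>>> servo_tool:
  targets:
    - {"xyz": [0, 0, -0.01], "twist": [0, 0, 0], "jaw": 0}
    - {"xyz": [0, 0, -0.028], "twist": [0, 0, 0], "jaw": 0}
    - {"xyz": [0, 0, -0.048], "twist": [0, 0, 0], "jaw": 0}
    - {"xyz": [0, 0, -0.068], "twist": [0, 0, 0], "jaw": 0}
    - {"xyz": [0, 0, -0.088], "twist": [0, 0, 0], "jaw": 0}
    - {"xyz": [-0.005, 0.004, -0.106], "twist": [0, 0, -0.01], "jaw": 0}
    - {"xyz": [-0.015, 0.012, -0.122], "twist": [0, 0, -0.025], "jaw": 0}
    - {"xyz": [-0.028, 0.022, -0.136], "twist": [0, 0, -0.04], "jaw": 0}
    - {"xyz": [-0.042, 0.033, -0.146], "twist": [0, 0, -0.06], "jaw": 0}
    - {"xyz": [-0.057, 0.045, -0.152], "twist": [0, 0, -0.075], "jaw": 0}
    - {"xyz": [-0.072, 0.058, -0.153], "twist": [0, 0, -0.095], "jaw": 0}
    - {"xyz": [-0.087, 0.07, -0.153], "twist": [0, 0, -0.11], "jaw": 0}

```text
clock: 5.03
tcp_pos: [0.4846, -0.2819, 0.2936]
orientation: [0.001, 0.72, 0.694, 0.0]
wrist_force: [-0.2, -0.8, -1.8]
finger_gap: 0.0129
```

```bash
python3 -c "
from h import *
go((.535,-.3605,.290,92.7))"
```

```text
t 5.03 tcp [ 0.4846 -0.2819  0.2936] yaw 87.89 zax [ 1.3e-03 -8.0e-04 -1.0e+00] F [-0.22 -0.83 -1.83] gap 0.0129 q [-0.67  0.28  0.15  1.44  0.   -0.63]
(0.535, -0.3605, 0.29, 92.7) xyz [-0.0767  0.0533  0.0037] twist [ 0.0013  0.0008 -0.0839]
```

>>> servo_tool:
  targets:
    - {"xyz": [-0.014, 0.01, 0], "twist": [0, 0, -0.015], "jaw": 0}
    - {"xyz": [-0.028, 0.02, 0], "twist": [0, 0, -0.03], "jaw": 0}
    - {"xyz": [-0.042, 0.03, 0.001], "twist": [0, 0, -0.045], "jaw": 0}
    - {"xyz": [-0.055, 0.039, 0.002], "twist": [0, 0, -0.06], "jaw": 0}
    - {"xyz": [-0.066, 0.046, 0.003], "twist": [0, 0, -0.075], "jaw": 0}
    - {"xyz": [-0.073, 0.051, 0.004], "twist": [0, 0, -0.084], "jaw": 0}
    - {"xyz": [-0.077, 0.053, 0.004], "twist": [0, 0, -0.084], "jaw": 0}
    - {"xyz": [-0.077, 0.053, 0.004], "twist": [0, 0, -0.084], "jaw": 0}
    - {"xyz": [-0.077, 0.053, 0.004], "twist": [0, 0, -0.084], "jaw": 0}

```text
clock: 5.78
tcp_pos: [0.5337, -0.3596, 0.2883]
orientation: [-0.0, 0.691, 0.723, 0.0]
wrist_force: [-0.3, -0.2, -2.8]
finger_gap: 0.0132
```

```bash
python3 - <<'E'
from h import *
np.set_printoptions(precision=3,suppress=True)
b=shot('scene','s4');a=shot('top','t4'); go((.594,-.3578,.290,92.7))
crop('s4',260,130,360,230,6,'c5')
for n,c in(('t',a),('s',b)):
    Q=cloud(c); hsv=cv2.cvtColor(c['color'],cv2.COLOR_RGB2HSV)
    m=(hsv[...,0]>12)&(hsv[...,0]<28)&(hsv[...,1]>130)&(Q[...,2]>.15)&(Q[...,2]<.25)&(abs(Q[...,0]-.535)<.07)&(abs(Q[...,1]+.36)<.08)
    q=Q[m]
    if len(q):print(n,len(q),q.min(0),q.max(0),np.median(q,0),cv2.minAreaRect((q[:,:2]*1000).astype(np.float32)))
E
```

```text
t 5.88 tcp [ 0.534 -0.359  0.289] yaw 92.66 zax [ 0.  0. -1.] F [-0.12 -0.43 -3.11] gap 0.0133 q [-0.72  0.45  0.39  1.51  0.   -0.76]
(0.594, -0.3578, 0.29, 92.7) xyz [-0.001  0.06  -0.001] twist [ 0.    -0.    -0.001]
s 301 [ 0.508 -0.402  0.172] [ 0.547 -0.324  0.222] [ 0.521 -0.365  0.202] ((525.384765625, -362.4506530761719), (34.66960906982422, 78.31819915771484), 5.750025272369385)
```

View pics/c5.png

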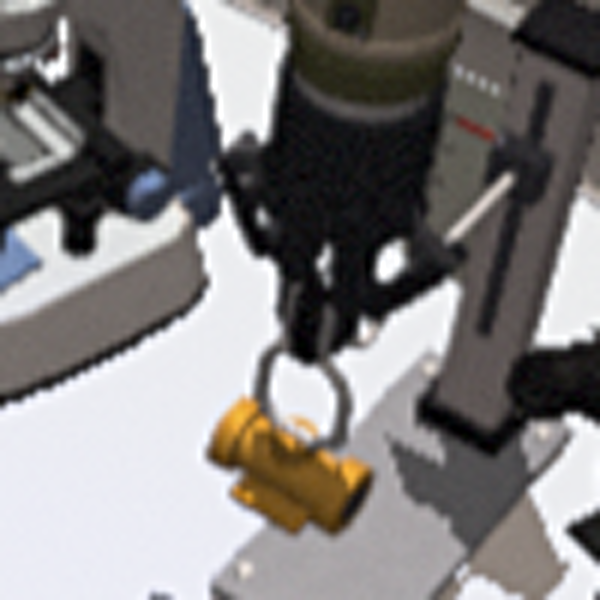

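The valve body hangs upright in the gripper. Its eye (crop (300,400)) is open towards the hook, whose tip is at crop (370,330), partly hidden by a finger. The heights agree with clearing the tip by about 15 mm above and 11 mm below. Next I'll thread it along +x.

>>> servo_tool:
  targets:
    - {"xyz": [0, 0.004, 0], "twist": [0, 0, 0], "jaw": 0}
    - {"xyz": [0, 0.01, 0], "twist": [0, 0, 0], "jaw": 0}
    - {"xyz": [0, 0.018, 0], "twist": [0, 0, 0], "jaw": 0}
    - {"xyz": [0, 0.026, 0], "twist": [0, 0, 0], "jaw": 0}
    - {"xyz": [0, 0.034, 0], "twist": [0, 0, 0], "jaw": 0}
    - {"xyz": [0, 0.042, 0], "twist": [0, 0, 0], "jaw": 0}
    - {"xyz": [0, 0.05, 0], "twist": [0, 0, 0], "jaw": 0}
    - {"xyz": [0, 0.056, 0], "twist": [0, 0, 0], "jaw": 0}
    - {"xyz": [0, 0.059, 0], "twist": [0, 0, 0], "jaw": 0}
    - {"xyz": [0, 0.06, 0], "twist": [0, 0, 0], "jaw": 0}
    - {"xyz": [0, 0.06, 0], "twist": [0, 0, 0], "jaw": 0}
    - {"xyz": [0, 0.06, 0], "twist": [0, 0, 0], "jaw": 0}

```text
clock: 6.88
tcp_pos: [0.5938, -0.3572, 0.2882]
orientation: [-0.0, 0.691, 0.723, -0.0]
wrist_force: [0.2, -1.1, -3.0]
finger_gap: 0.0132
```

```bash
python3 - <<'E'
from h import *
np.set_printoptions(precision=3,suppress=True)
b=shot('scene','s5'); go((.594,-.3576,.260,92.7))
crop('s5',275,120,375,220,6,'c6')
E
```

```text
t 6.93 tcp [ 0.594 -0.357  0.288] yaw 92.63 zax [-0.  0. -1.] F [ 0.11  0.85 -3.09] gap 0.0134 q [-0.66  0.57  0.58  1.58 -0.   -0.7 ]
(0.594, -0.3576, 0.26, 92.7) xyz [-0.     0.     0.028] twist [-0.    -0.    -0.001]
```

View pics/c6.png

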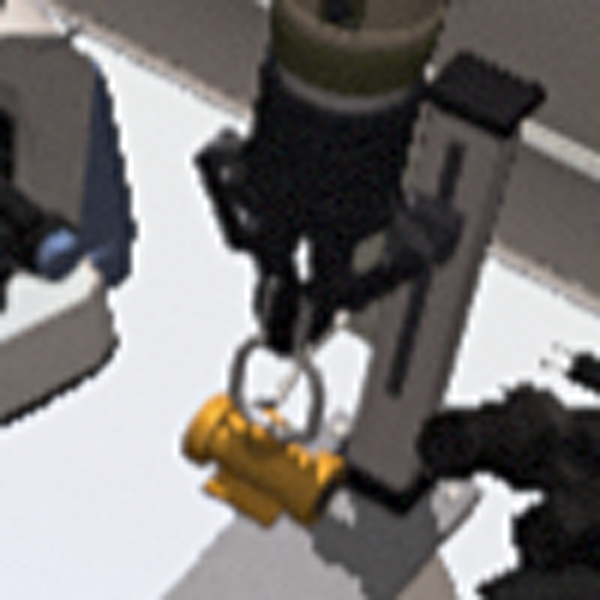

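The wire runs through the eye: from crop (340,320), through the ring at (275,390), to the hook tip at (265,410). Lowering now.

>>> servo_tool:
  targets:
    - {"xyz": [0, 0, 0.003], "twist": [0, 0, 0], "jaw": 0}
    - {"xyz": [0, 0, 0.008], "twist": [0, 0, 0], "jaw": 0}
    - {"xyz": [0, 0, 0.013], "twist": [0, 0, 0], "jaw": 0}
    - {"xyz": [0, 0, 0.018], "twist": [0, 0, 0], "jaw": 0}
    - {"xyz": [0, 0, 0.023], "twist": [0, 0, 0], "jaw": 0}
    - {"xyz": [0, 0, 0.027], "twist": [0, 0, 0], "jaw": 0}
    - {"xyz": [0, 0, 0.031], "twist": [0, 0, 0], "jaw": 0}
    - {"xyz": [0, 0, 0.035], "twist": [0, 0, 0], "jaw": 0}
    - {"xyz": [0, 0, 0.039], "twist": [0, 0, 0], "jaw": 0}
    - {"xyz": [0, 0, 0.043], "twist": [0, 0, 0], "jaw": 0}
    - {"xyz": [0, 0, 0.046], "twist": [0, 0, 0], "jaw": 0}
    - {"xyz": [0, 0, 0.046], "twist": [0, 0, 0], "jaw": 0}

```text
clock: 7.93
tcp_pos: [0.594, -0.3572, 0.2417]
orientation: [-0.0, 0.691, 0.723, 0.0]
wrist_force: [0.8, -0.4, -1.2]
finger_gap: 0.0134
```

```bash
python3 - <<'E'
from h import *
np.set_printoptions(precision=3,suppress=True)
F=[]
for i in range(6):
    b=env.read_camera('scene'); F.append(env.get_state()['wrist_force'])
print(np.array(F),np.mean(F,0)); shot('scene','s6');go((.594,-.3576,.229,92.7))
E
```

```text
[[ 1.486  0.836 -1.796]
 [ 0.949 -0.185 -0.819]
 [ 0.165 -0.345 -1.123]
 [ 0.593 -0.231 -0.92 ]
 [ 0.325 -0.168 -0.494]
 [ 1.249  0.252 -1.38 ]] [ 0.795  0.026 -1.089]
t 8.28 tcp [ 0.594 -0.357  0.242] yaw 92.65 zax [ 0. -0. -1.] F [ 0.49  0.01 -0.88] gap 0.0134 q [-0.66  0.56  0.45  1.46  0.   -0.7 ]
(0.594, -0.3576, 0.229, 92.7) xyz [-0.    -0.     0.013] twist [ 0.     0.    -0.001]
```

>>> servo_tool:
  targets:
    - {"xyz": [0, 0, 0.003], "twist": [0, 0, 0], "jaw": 0}
    - {"xyz": [0, 0, 0.006], "twist": [0, 0, 0], "jaw": 0}
    - {"xyz": [0, 0, 0.009], "twist": [0, 0, 0], "jaw": 0}
    - {"xyz": [0, 0, 0.011], "twist": [0, 0, 0], "jaw": 0}
    - {"xyz": [0, 0, 0.011], "twist": [0, 0, 0], "jaw": 0}

```text
clock: 8.7
tcp_pos: [0.5941, -0.3573, 0.2307]
orientation: [0.0, 0.691, 0.723, 0.0]
wrist_force: [1.7, -0.0, 0.6]
finger_gap: 0.0131
```

```bash
python3 - <<'E'
from h import *
np.set_printoptions(precision=3,suppress=True)
F=[]
for i in range(12):
    b=env.read_camera('scene'); F.append(env.get_state()['wrist_force'])
print(np.mean(F,0),np.std(F,0)/3.4); shot('scene','s7');go((.594,-.3576,.229,92.7))
crop('s7',275,120,375,220,6,'c7')
E
```

```text
[ 2.472 -0.426  0.221] [0.151 0.135 0.136]
t 9.35 tcp [ 0.594 -0.357  0.231] yaw 92.65 zax [ 0. -0. -1.] F [ 3.19 -1.12  0.34] gap 0.0135 q [-0.66  0.56  0.42  1.43  0.   -0.7 ]
(0.594, -0.3576, 0.229, 92.7) xyz [-0.    -0.     0.002] twist [ 0.     0.    -0.001]
```

View pics/c7.png

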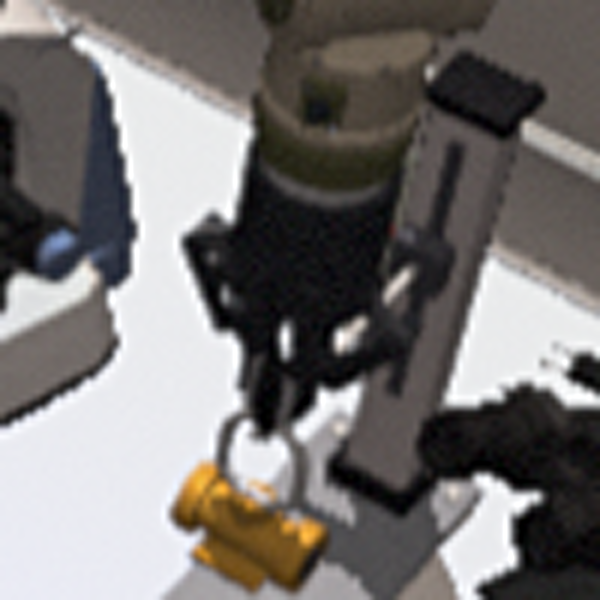

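The vertical load is off the gripper (Fz ≈ 0.2), but Fx = +2.5 N means the eye sits on the tip-side bend. I'll shift a little towards +x.

>>> servo_tool:
  targets:
    - {"xyz": [0, 0.001, 0], "twist": [0, 0, 0], "jaw": 0}
    - {"xyz": [0, 0.002, 0], "twist": [0, 0, 0], "jaw": 0}
    - {"xyz": [0, 0.003, 0], "twist": [0, 0, 0], "jaw": 0}
    - {"xyz": [0, 0.003, 0], "twist": [0, 0, 0], "jaw": 0}

```text
clock: 9.68
tcp_pos: [0.5969, -0.3568, 0.2309]
orientation: [-0.0, 0.691, 0.723, 0.0]
wrist_force: [0.1, -0.4, 0.3]
finger_gap: 0.013
```

```bash
python3 - <<'E'
from h import *
np.set_printoptions(precision=3,suppress=True)
F=[]
for i in range(10):
    b=env.read_camera('scene'); F.append(env.get_state()['wrist_force'])
print(np.mean(F,0),np.std(F,0)/3.4); go((.594,-.3576,.229,92.7))
a=shot('top','t8')
for n,c in(('s1',load('s1')),('s7',load('s7')),('t8',a)):
    Q=cloud(c)
    m=(Q[...,2]>.2)&(Q[...,2]<.27)&(Q[...,0]>.66)&(Q[...,0]<.725)&(abs(Q[...,1]+.352)<.012)
    q=Q[m]; print(n,len(q),np.median(q,0) if len(q) else '')
E
```

```text
[ 0.869  0.621 -0.262] [0.164 0.12  0.147]
t 10.18 tcp [ 0.597 -0.357  0.231] yaw 92.65 zax [-0.  0. -1.] F [ 0.33  0.22 -0.13] gap 0.013 q [-0.65  0.57  0.43  1.44  0.   -0.7 ]
(0.594, -0.3576, 0.229, 92.7) xyz [-0.001 -0.003  0.002] twist [-0.    -0.    -0.001]
s1 23 [ 0.688 -0.354  0.253]
s7 20 [ 0.681 -0.354  0.227]
t8 1 [ 0.724 -0.35   0.23 ]
```

The scale has sunk about 25 mm and carries the load, so I'll trim the position and release gently.

>>> servo_tool:
  targets:
    - {"xyz": [0, 0.001, 0.001], "twist": [0, 0, 0], "jaw": 0}
    - {"xyz": [0, 0.001, 0.002], "twist": [0, 0, 0], "jaw": 0}
    - {"xyz": [0, 0.001, 0.002], "twist": [0, 0, 0], "jaw": 0.14}
    - {"xyz": [0, 0.001, 0.002], "twist": [0, 0, 0], "jaw": 0.17}
    - {"xyz": [0, 0.001, 0.002], "twist": [0, 0, 0], "jaw": 0.2}
    - {"xyz": [0, 0.001, 0.002], "twist": [0, 0, 0], "jaw": 0.24}
    - {"xyz": [0, 0.001, 0.002], "twist": [0, 0, 0], "jaw": 0.28}
    - {"xyz": [0, 0.001, 0.002], "twist": [0, 0, 0], "jaw": 0.34}
    - {"xyz": [0, 0.001, 0.002], "twist": [0, 0, 0], "jaw": 0.4}
    - {"xyz": [0, 0.001, 0.002], "twist": [0, 0, 0], "jaw": 0.5}
    - {"xyz": [0, 0.001, 0.002], "twist": [0, 0, 0], "jaw": 0.5}
    - {"xyz": [0, 0.001, 0.002], "twist": [0, 0, 0], "jaw": 0.5}
  squeeze: 20

```text
clock: 11.23
tcp_pos: [0.598, -0.357, 0.2293]
orientation: [0.0, 0.691, 0.723, 0.0]
wrist_force: [0.4, -0.5, 0.0]
finger_gap: 0.0427
```

```bash
python3 - <<'E'
from h import *
np.set_printoptions(precision=3,suppress=True)
c=shot('scene','s9'); go((.598,-.357,.32,92.7))
crop('s9',275,120,375,220,6,'c9')
Q=cloud(c)
m=(Q[...,2]>.2)&(Q[...,2]<.27)&(Q[...,0]>.66)&(Q[...,0]<.725)&(abs(Q[...,1]+.352)<.012)
print(np.median(Q[m],0))
E
```

```text
t 11.28 tcp [ 0.598 -0.357  0.229] yaw 92.65 zax [ 0.  0. -1.] F [-0.45  0.41 -0.34] gap 0.043 q [-0.65  0.57  0.43  1.43  0.   -0.7 ]
(0.598, -0.357, 0.32, 92.7) xyz [ 0.     0.    -0.091] twist [ 0.    -0.    -0.001]
[ 0.689 -0.354  0.227]
```

View pics/c9.png

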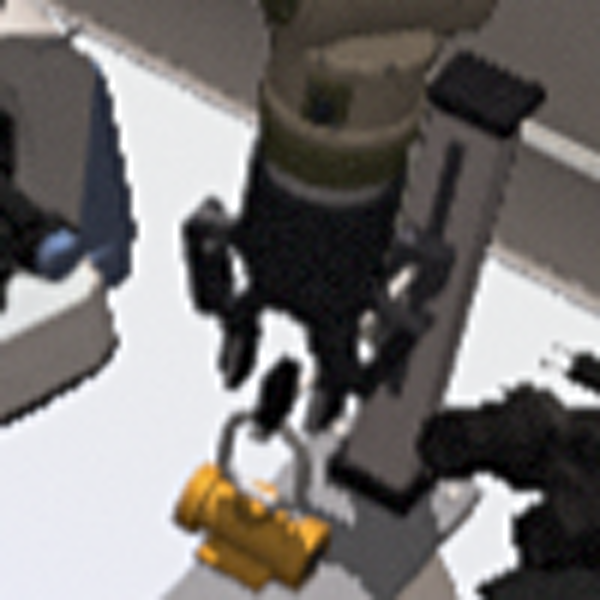

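The tab (crop (280,395)) is free between the open fingers and the part hangs upright. Retreating straight up.

>>> servo_tool:
  targets:
    - {"xyz": [0, 0, -0.006], "twist": [0, 0, 0], "jaw": 0.5}
    - {"xyz": [0, 0, -0.014], "twist": [0, 0, 0], "jaw": 0.5}
    - {"xyz": [0, 0, -0.024], "twist": [0, 0, 0], "jaw": 0.5}
    - {"xyz": [0, 0, -0.034], "twist": [0, 0, 0], "jaw": 0.5}
    - {"xyz": [0, 0, -0.046], "twist": [0, 0, 0], "jaw": 0.5}
    - {"xyz": [0, 0, -0.058], "twist": [0, 0, 0], "jaw": 0.5}
    - {"xyz": [0, 0, -0.07], "twist": [0, 0, 0], "jaw": 0.5}
    - {"xyz": [0, 0, -0.082], "twist": [0, 0, 0], "jaw": 0.5}
    - {"xyz": [0, -0.01, -0.094], "twist": [0, 0, 0], "jaw": 0.5}
    - {"xyz": [0, -0.025, -0.1], "twist": [0, 0, 0], "jaw": 0.5}
    - {"xyz": [0, -0.045, -0.105], "twist": [0, 0, 0], "jaw": 0.5}
    - {"xyz": [0, -0.06, -0.105], "twist": [0, 0, 0], "jaw": 0.5}

```text
clock: 12.28
tcp_pos: [0.5368, -0.3601, 0.3366]
orientation: [0.001, 0.691, 0.723, -0.0]
wrist_force: [0.0, -0.2, 0.3]
finger_gap: 0.0425
```

```bash
python3 - <<'E'
from h import *
np.set_printoptions(precision=3,suppress=True)
def brass(c):
    Q=cloud(c); hsv=cv2.cvtColor(c['color'],cv2.COLOR_RGB2HSV)
    m=(hsv[...,0]>12)&(hsv[...,0]<28)&(hsv[...,1]>130)&(Q[...,2]>.08)&(Q[...,2]<.25)&(abs(Q[...,0]-.59)<.07)&(abs(Q[...,1]+.36)<.08)
    v,u=np.nonzero(m); return np.array([u.mean(),v.mean(),len(u)]),np.median(Q[m],0),Q
for i in range(30):
    c=env.read_camera('scene')
    if i%5==0:
        b,q,Q=brass(c); m=(Q[...,2]>.2)&(Q[...,2]<.27)&(Q[...,0]>.66)&(Q[...,0]<.725)&(abs(Q[...,1]+.352)<.012)
        print(b,q,np.median(Q[m],0))
shot('scene','s10'); go()
a=cv2.imread('pics/s10.png'); cv2.imwrite('pics/c10.png',cv2.resize(a[130:280,225:375],(600,600),interpolation=cv2.INTER_CUBIC))
T=cloud(shot('top','t10'));P=cloud(load('t1'));r=(slice(195,222),slice(293,322)); print('bracket dz',np.abs(T[r]-P[r])[...,2].mean())
E
```

```text
[316.123 208.178 276.   ] [ 0.585 -0.363  0.144] [ 0.689 -0.353  0.226]
[316.15  208.264 280.   ] [ 0.586 -0.363  0.143] [ 0.688 -0.354  0.227]
[316.17  208.347 277.   ] [ 0.585 -0.364  0.143] [ 0.688 -0.354  0.226]
[316.172 208.323 279.   ] [ 0.585 -0.363  0.143] [ 0.69  -0.353  0.226]
[316.201 208.335 278.   ] [ 0.585 -0.363  0.143] [ 0.691 -0.353  0.227]
[316.194 208.313 278.   ] [ 0.586 -0.364  0.143] [ 0.687 -0.354  0.228]
t 13.83 tcp [ 0.538 -0.36   0.334] yaw 92.65 zax [ 0.  0. -1.] F [ 0.46 -0.54  0.29] gap 0.0425 q [-0.71  0.47  0.54  1.63  0.   -0.76]
bracket dz 0.6523163226611344
```

View pics/c10.png

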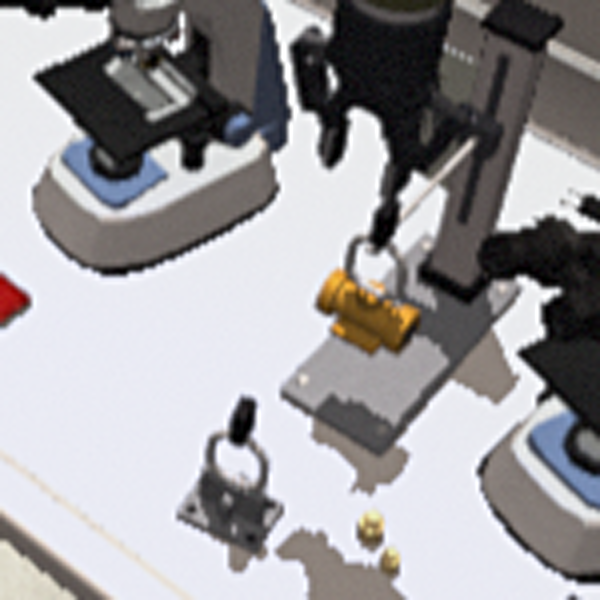

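The valve body hangs upright and still at crop (370,305), and its pixel position is constant. The bracket tab at crop (243,418) is at the same image position as at the start. The gripper is clear, so I'm handing in.

```bash
python3 -c "
from workcell import env
print(env.hand_in())"
```

```text
the job is handed in; nothing more can be done
None
```

The valve body now hangs upright and still by its eye on the scale's hook. I gripped it by its black tab and threaded the eye over the hook tip. I lowered it until the scale carried the weight, then opened the gripper slowly and withdrew. The job was handed in at about 14 s.

**Last checks**
- **Scale:** over about 1.5 s the brass stayed put to within about 0.2 px. The scale arm sat steady about 26 mm below empty, inside the expected 20–31 mm and well short of the 60 mm stop. It read about the same before and after release.
- **Gripper:** it is clear of the part, with the fingertips about 7 cm above the tab and no force beyond sensor noise.
- **Bracket:** it stands at the same place in the scene image as at the start. The numeric check from the top camera was not usable (mean height difference 0.65 m), most likely because the arm blocked that view.

**Correction on the way:** while lowering, a 2.5 N sideways force showed the eye was resting on the tip-side bend of the hook. I moved it 4 mm towards the column before releasing; after the first 3 mm the force was down to about 0.9 N.

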